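# Bring the swabs round on the examination-table carousel

## Robot

A 6-joint arm with a two-finger parallel gripper is mounted at the origin on the work surface. World frame = base frame: x ahead of the robot, y to its left, z up, the work surface at z = 0. Lengths are in m, angles in rad, forces in N, time in s.
With the tool pointing down it reaches from about 0.375 to 0.9 m from the base axis. Payload 3.1 kg.
Tool frame: the origin (TCP) lies between the finger pads; the fingertips stand 14 mm ahead of it and the grasp point (between the pads) lies 5 mm behind it; z points along the fingers, x is the direction in which the jaws open and shut, and the axes are right-handed (so a half turn about z gives the same grasp; the last joint's range is limited). The gripper opens to 87 mm and grips with 3 to 60 N. Pads are 19 mm wide; open, the fingers measure 117 mm over their backs; the gripper's body (75 mm by 190 mm) begins 51 mm behind the grasp point.
Start: joints at [0.967, 0.527, 1.433, -0, 1.181, -0.178], TCP at [0.258, 0.569, 0.237] pointing down, gripper open.
Joint ranges: [-3.08, 3.08], [-0.75, 2.2], [0.22, 2.44], [-1.43, 4.57], [0, 2.65], [-2.85, 2.85]. Speed limits (rad/s): [2.79, 2.79, 3.14, 3.14, 3.14, 3.14].

## Interface

Orientations are given as a rotation vector (axis times angle).
In Python, from workcell import arm, viewer gives the robot as it stands.
- The arm moves only by the tool carry_out, never from a script. Its argument "deltas" is one flat list of numbers, 7 for each row, row after row: the shift along the tool's x, y, z scaled (see below), then the turn, a rotation vector about the tool's x, y, z scaled (see below), then the gripper command: -1 is fully open, 1 is shut, values between are in proportion. In form: [dx, dy, dz, rx, ry, rz, gripper, dx, dy, dz, rx, ry, rz, gripper, ...]. A call has 1 to 8 rows; each row shifts and turns the pose as measured when the row begins, along the tool's axes as they then stand; what a row does not reach is not made up. The controller multiplies each number of a shift by 8 cm and each number of a turn by 0.1 rad. A row lasts 1/10 s, in which the tool goes at most 50 mm and 8.59 degrees, less where a joint would pass 70% of its speed; a pose out of reach is approached as far as the arm can. A call with a number of a shift or a turn outside -1 to 1 is refused whole. A call with a gripper value outside its range is refused whole. The fingers move at their own pace and stop on an object; the grip force is fixed at half the most. Time passes only in rows, so rows that do not move let the fingers close. It gives the time, the measured TCP pose, the force and the opening at its end, in the units of the state.
- arm.get_state(): the state, without advancing time (a new reading comes with each control period).
- viewer.camera(name): name is "scene" or "top"; returns a dict with "image" (480x640x3 uint8, blue, green, red), "depth" (480x640 float32, m along the optical axis (not along the pixel's ray), 0 where there is no reading), "fx", "fy", "cx", "cy" (pixels), "distortion" ([k1, k2, p1, p2, k3] as OpenCV has them; the pictures are not rectified), "R" (3x3) and "t" (3): a world point X has camera coordinates R X + t. Camera axes: x right, y down, z forward; pixel columns grow to the right and rows downward; lengths in m; the calibration is good to about 2 mm. A picture is of the moment at which its call begins.
- arm.job_done(): hands the job in, once; it reports no verdict.
The state is a dict: "t": time; "joints": joint angles; "dq": joint speeds; "joint_efforts": joint torques, N m; "eef_pos": TCP position; "tool_rot": TCP orientation; "contact_force": force on the tool from outside, world axes, zero at the start; "moment": the same for the moment, N m; "finger_gap": opening from 0.0 (shut) to 1.0 (fully open).
Only numpy, scipy, OpenCV 4.12 (cv2) and the standard library are available. Lean on these libraries where they do the work, as an engineer would, in place of code of your own. Each camera call takes 0.05 s, during which the arm holds its last target. There are 200 camera calls.

## Task

On the examination table, turn the supplies carousel by pushing the upright pegs on its rim with the fingertips, never taking a peg between the fingers, until the pot of cotton swabs stands at the front, in line with the pointed tongue of the carousel's foot, and leave it there at rest. Do not touch or lift any of the pots on the carousel, they must ride round standing in their rings, and leave everything else on the table where it is.

Things in the scene. Friction and masses are not known exactly. Their poses are not given: they have to be found in the camera images.
- foot: Fixed foot of the carousel, white plastic, a disc 230 mm across and 18 mm high under the turning disc. Origin: on the turning axis, at table height. Its own -x axis is the front: a tongue 40 mm wide and 12 mm high points that way and ends in a point 195 mm from the axis, 57 mm beyond the turning disc. The front looks roughly towards the robot.
- disc: Turning disc, white plastic, 276 mm across, top 38 mm above the table; turns either way without end about its vertical axis; light friction (1 to 1.5 N at a peg) stops it soon after a push. Origin: on the axis, at its underside. Five low rings (66 mm across, 10 mm high) 68 mm from the axis hold the pots, at 180, -108, -36, 36, 108 deg from its own +x axis. A flat cap covers the axis.
- peg0 (a point): Top of one of the five equal upright steel pegs near the disc's rim, the one on the disc's own +x axis (opposite the swab pot). Each peg is fixed to the disc, 12 mm in diameter, and rises 45 mm from it (top 83 mm above the table), 125 mm from the axis.
- peg1 (a point): Top of another such peg, 72 degrees anticlockwise (from above) round the axis from peg0; the pegs stand midway between the rings.
- peg2 (a point): Top of another such peg, 144 degrees anticlockwise (from above) round the axis from peg0; the pegs stand midway between the rings.
- peg3 (a point): Top of another such peg, 216 degrees anticlockwise (from above) round the axis from peg0; the pegs stand midway between the rings.
- peg4 (a point): Top of another such peg, 288 degrees anticlockwise (from above) round the axis from peg0; the pegs stand midway between the rings.
- swab_center (a point): Middle of the swab pot, 25 mm above its underside: a grey open cup, 54 mm across and 50 mm high, with a bunch of white cotton swabs standing up in it (top of the swabs about 76 mm above its underside, so 114 mm above the table). Always stands in the disc's ring on the disc's own -x axis.
- swab_pot: The same swab pot. Origin: centre of its underside. Loose, 0.1 kg.
- canister_tall: Loose, standing in one of the four other rings of the carousel (which one varies). Origin: centre of its underside. Steel canister with lid and small knob, 55 mm across, 62 mm high.
- canister_low: Loose, standing in one of the four other rings of the carousel (which one varies). Origin: centre of its underside. Steel canister with lid and small knob, 55 mm across, 46 mm high.
- ointment_jar: Loose, standing in one of the four other rings of the carousel (which one varies). Origin: centre of its underside. Amber glass jar with lid, 52 mm across, 42 mm high.
- open_cup: Loose, standing in one of the four other rings of the carousel (which one varies). Origin: centre of its underside. Empty open steel cup, 54 mm across, 50 mm high.
- wash_bottle: Loose bystander on the table. Origin: centre of its underside. White plastic bottle, 60 mm across, 120 mm high, behind the carousel, on its left.
- steel_bowl: Loose bystander on the table. Origin: centre of its underside. Steel bowl, 110 mm across, 45 mm high, to the left of the carousel.
- tape_roll: Loose bystander on the table. Origin: centre of its underside. Roll of tape lying flat, 70 mm across, 25 mm high, to the right of the carousel.
- pill_bottle: Loose bystander on the table. Origin: centre of its underside. Small amber jar, 44 mm across, 70 mm high, to the right of the carousel.
- gauze_box: Loose bystander on the table. Origin: centre of its underside. Cardboard box, 50 x 110 mm, 60 mm high, behind the carousel.
Not all that is in view belongs to the job. What is shaped like the canister_tall but blue is not meant.

How it is judged:
By the outcome, as a careful person would: the job done as asked, in the order asked, and still so for the second after the job is handed in, with the robot touching nothing.
It also fails if it takes over 61 s, if anything falls off the work surface, if the arm or the gripper's body presses on something with over 40 N, if the wrist force passes 120 N, or if a joint passes its speed limit or range.

## Working session

There is one attempt and no reset: what is moved stays moved. The work goes in short steps, Python scripts to look and compute and a tool call to move; the robot and the scene stay as the last step left them, time stands still between calls to the robot, and variables do not carry over. Pictures are saved under pics/ and viewed, about 8 in all and at most 12, crops included, and the job is handed in when it is done.

Besides the shell and the picture viewer there is one more tool, called after ">>>" as name(argument=value, ...) on one line, values as JSON. carry_out: Moves the arm, as the interface text tells. Its arguments: {"type":"object","properties":{"deltas":{"type":"array"}},"required":["deltas"]}

```bash
mkdir -p pics; ls; cat > h.py <<'E'
import numpy as np, cv2
from workcell import arm, viewer
def cam(n,fn=None):
    c=viewer.camera(n)
    if fn: cv2.imwrite('pics/'+fn,c['image'])
    return c
def ray(c,px,z):
    K=np.array([[c['fx'],0,c['cx']],[0,c['fy'],c['cy']],[0,0,1.]])
    p=cv2.undistortPoints(np.array(px,float).reshape(-1,1,2),K,np.array(c['distortion'],float)).reshape(-1,2)
    R=np.array(c['R']);t=np.array(c['t'])
    d=np.c_[p,np.ones(len(p))]@R; o=-R.T@t
    return o+d*((z-o[2])/d[:,2])[:,None]
def proj(c,X):
    K=np.array([[c['fx'],0,c['cx']],[0,c['fy'],c['cy']],[0,0,1.]])
    return cv2.projectPoints(np.array(X,float).reshape(-1,1,3),cv2.Rodrigues(np.array(c['R']))[0],np.array(c['t'],float),K,np.array(c['distortion'],float))[0].reshape(-1,2)
E
python3 - <<'E'
from h import *
a=cam('top','top0.png');b=cam('scene','scene0.png')
for c in(a,b):print(-np.array(c['R']).T@np.array(c['t']),c['fx'])
print(arm.get_state())
E
```

```text
pics
[0.49911798 0.02188119 1.2888695 ] 618.2353406075362
[ 1.12620831 -0.27867785  0.97928156] 618.8843590173834
{'t': 0.1, 'joints': array([ 9.66473646e-01,  5.28383052e-01,  1.43381130e+00, -1.20059759e-05,
        1.18142965e+00, -1.78476836e-01]), 'dq': array([ 0.00033609, -0.00022547, -0.00121956, -0.00125896,  0.00036154,
       -0.00075453]), 'joint_efforts': array([-2.26274251e-04, -4.40989208e+01, -1.77151036e+01,  6.35006838e-02,
        5.33912249e-02, -4.85682858e-05]), 'eef_pos': array([0.2577628 , 0.56864431, 0.23565162]), 'tool_rot': array([ 2.6400364 ,  1.70142297, -0.00293894]), 'contact_force': array([0.33572177, 0.19157534, 0.07095712]), 'moment': array([ 0.03626253, -0.00773241,  0.00300314]), 'finger_gap': 0.99934390760805}
```

View pics/top0.png

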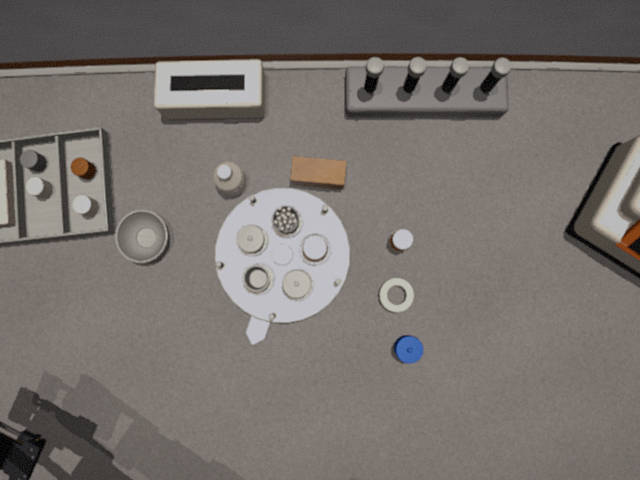

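View pics/scene0.png

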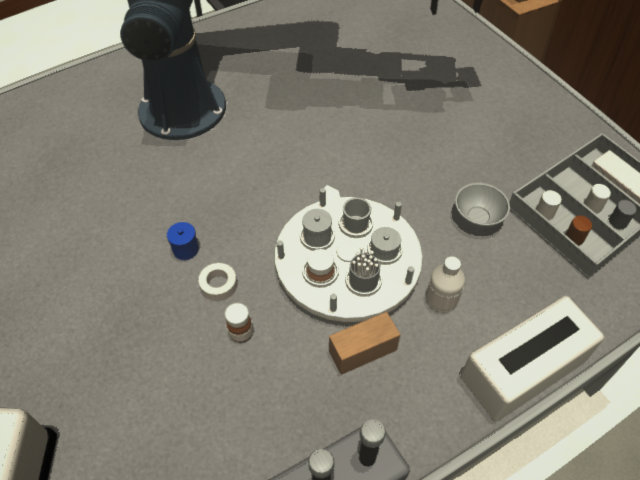

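The top view shows the disc centred near (282,255), the swab pot at (286,220), pegs near (253,200), (325,209), (338,283), (272,317) and (220,265), and the tongue tip at (252,344). The swab pot is at the back and needs roughly half a turn. The blue canister at (409,350) is a decoy.

```bash
cat >> h.py <<'E'
def disc(c):
    g=c['image'].astype(int); m=((g.min(2)>165)).astype(np.uint8)
    m=cv2.morphologyEx(m,cv2.MORPH_OPEN,np.ones((3,3)))
    n,l,s,_=cv2.connectedComponentsWithStats(m)
    k=l[262,282] if l[262,282] else 1+np.argmax(s[1:,4])
    mm=(l==k).astype(np.uint8); ct=max(cv2.findContours(mm,0,1)[0],key=cv2.contourArea).reshape(-1,2)
    return mm,ct
E
python3 - <<'E'
from h import *
c=cam('top')
mm,ct=disc(c)
P=ray(c,ct,0.038)[:,:2]
from scipy.optimize import least_squares
x0=ray(c,[[282,255]],.038)[0,:2]
f=least_squares(lambda x:np.hypot(*(P-x).T)-.138,x0,loss='soft_l1',f_scale=.002)
C=f.x;print('C',C,np.median(abs(f.fun)))
# tongue
T=ray(c,ct,0.012)[:,:2];d=np.hypot(*(T-C).T);print('tip',T[d.argmax()],d.max())
# tongue pixels from brightness beyond disc
ii=np.argwhere(c['image'].min(2)>150)[:,::-1]
Q=ray(c,ii,.012)[:,:2]-C;d=np.hypot(*Q.T);a=np.degrees(np.arctan2(Q[:,1],Q[:,0]))
s=(d>.155)&(d<.2)&(abs((a-160+180)%360-180)<60)
q=Q[s].mean(0);print('tongue dir',np.degrees(np.arctan2(q[1],q[0])),s.sum(), d[s].max())
S=np.array([[253,200],[325,209],[338,283],[272,317],[220,265]])
W=ray(c,S,.080)[:,:2]-C
print(W+C);print(np.hypot(*W.T),np.degrees(np.arctan2(W[:,1],W[:,0])))
w=ray(c,[[286,220]],.112)[0,:2]-C;print('swab',np.hypot(*w),np.degrees(np.arctan2(w[1],w[0])))
cr=cv2.resize(c['image'][180:360,190:430],None,fx=3.3,fy=3.3,interpolation=cv2.INTER_CUBIC);cv2.imwrite('pics/c1.png',cr)
E
```

```text
C [0.57689724 0.1019761 ] 0.0029561097660546903
tip [0.67973075 0.19900806] 0.14138576185580132
tongue dir 161.0705351672886 301 0.19367359047987753
[[ 0.68190873  0.155852  ]
 [ 0.66332653  0.0134722 ]
 [ 0.51774741 -0.01144311]
 [ 0.45161964  0.11740862]
 [ 0.55326008  0.22027354]]
[0.11802553 0.12370514 0.12791645 0.12622456 0.12063582] [  27.159986    -45.67946272 -117.54272017  172.97730835  101.29953063]
swab 0.06257453501520889 -12.409357420959672
```

View pics/c1.png

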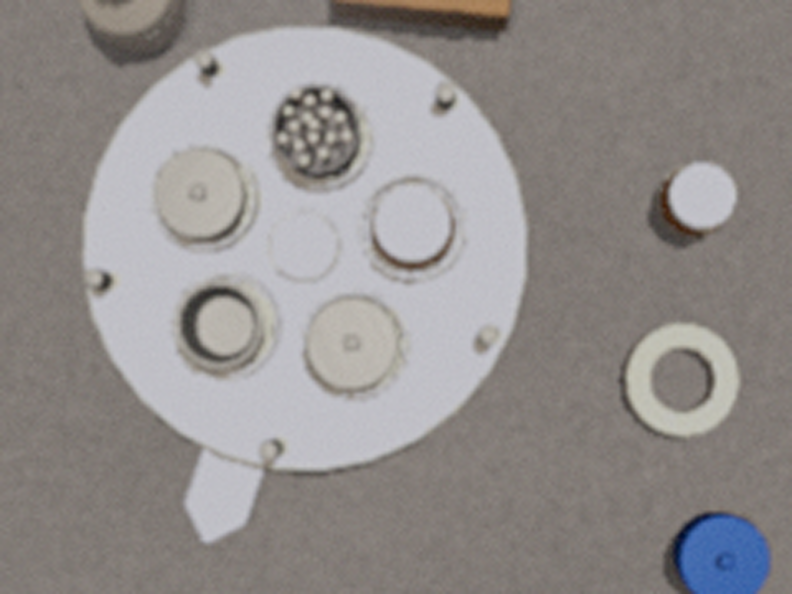

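The crop gives peg tops at full-image pixels (252.7,199.1), (325.5,209.1), (338.2,281.5), (272.7,315.2) and (219.4,264.2), and the tongue tip at (253,344.5). I'll fit the axis and peg phase, then plan the approach: closed fingers, tool y along the tangent, pushing peg4 anticlockwise round the front.

```bash
cat >> h.py <<'E'
def fit(c,px,a0):
    """pegs in order of increasing angle (72 deg apart); a0 rough angle of first"""
    from scipy.optimize import least_squares
    W=ray(c,px,.083)[:,:2]
    def r(x):
        a=x[2]+np.radians(72)*np.arange(len(W))
        return (x[:2]+.125*np.c_[np.cos(a),np.sin(a)]-W).ravel()
    f=least_squares(r,[.577,.102,np.radians(a0)]); return f.x[:2],np.degrees(f.x[2]),abs(f.fun).max()
def yaw(s): 
    R=cv2.Rodrigues(s['tool_rot'])[0]; return np.arctan2(R[1,0],R[0,0])
def plan(s,pts,g=1):
    """pts: list of (x,y,z,yaw) successive row targets -> tool-axis rows"""
    p=s['eef_pos'].copy();w=yaw(s);out=[]
    for x,y,z,v in pts:
        dx,dy,dz=np.array([x,y,z])-p
        out.append([(dx*np.cos(w)+dy*np.sin(w))/.08,(dx*np.sin(w)-dy*np.cos(w))/.08,-dz/.08,0,0,-((v-w+np.pi)%(2*np.pi)-np.pi)/.1,g])
        p=np.array([x,y,z]);w=v
    return np.round(out,2)
E
python3 - <<'E'
from h import *
c=cam('top')
px=[[325.5,209.1],[252.7,199.1],[219.4,264.2],[272.7,315.2],[338.2,281.5]]
C,a,e=fit(c,px,-45);print('C',C,'peg',a,'swab',a+36,e)
t=ray(c,[[253,344.5]],.012)[0,:2]-C;print('tongue',np.hypot(*t),np.degrees(np.arctan2(t[1],t[0])))
print('cap',ray(c,[[282.4,254.5]],.04))
s=arm.get_state();print(np.degrees(yaw(s)))
phi=a+144-14
th=np.radians(phi);tx,ty=C+.128*np.array([np.cos(th),np.sin(th)]);print('start',phi,tx,ty)
E
```

```text
C [0.57530384 0.0987347 ] peg -44.29470599568337 swab -8.294705995683373 0.003620202204145384
tongue 0.19350683844457564 160.95022752657388
cap [[0.57618935 0.09978223 0.04      ]]
65.6042641054318
start 85.70529400431663 0.5848893205597375 0.2263752856638005
```

```bash
python3 - <<'E'
from h import *
s=arm.get_state();p=s['eef_pos'];w=yaw(s)
N=28;T=np.array([.585,.226,.2]);v=np.radians(-94.3)
pts=[(*(p+(T-p)*k/N),w+(v-w)*k/N) for k in range(1,N+1)]
R=plan(s,pts)
for i in range(0,N,8):print(R[i:i+8].ravel().tolist())
E
```

```text
[-0.08, 0.2, 0.02, 0.0, 0.0, 1.0, 1.0, -0.06, 0.2, 0.02, 0.0, 0.0, 1.0, 1.0, -0.04, 0.21, 0.02, 0.0, 0.0, 1.0, 1.0, -0.02, 0.21, 0.02, 0.0, 0.0, 1.0, 1.0, 0.0, 0.21, 0.02, 0.0, 0.0, 1.0, 1.0, 0.02, 0.21, 0.02, 0.0, 0.0, 1.0, 1.0, 0.05, 0.21, 0.02, 0.0, 0.0, 1.0, 1.0, 0.07, 0.2, 0.02, 0.0, 0.0, 1.0, 1.0]
[0.09, 0.19, 0.02, 0.0, 0.0, 1.0, 1.0, 0.1, 0.18, 0.02, 0.0, 0.0, 1.0, 1.0, 0.12, 0.17, 0.02, 0.0, 0.0, 1.0, 1.0, 0.14, 0.16, 0.02, 0.0, 0.0, 1.0, 1.0, 0.15, 0.15, 0.02, 0.0, 0.0, 1.0, 1.0, 0.17, 0.13, 0.02, 0.0, 0.0, 1.0, 1.0, 0.18, 0.11, 0.02, 0.0, 0.0, 1.0, 1.0, 0.19, 0.09, 0.02, 0.0, 0.0, 1.0, 1.0]
[0.2, 0.07, 0.02, 0.0, 0.0, 1.0, 1.0, 0.2, 0.05, 0.02, 0.0, 0.0, 1.0, 1.0, 0.21, 0.03, 0.02, 0.0, 0.0, 1.0, 1.0, 0.21, 0.01, 0.02, 0.0, 0.0, 1.0, 1.0, 0.21, -0.01, 0.02, 0.0, 0.0, 1.0, 1.0, 0.21, -0.03, 0.02, 0.0, 0.0, 1.0, 1.0, 0.21, -0.05, 0.02, 0.0, 0.0, 1.0, 1.0, 0.2, -0.07, 0.02, 0.0, 0.0, 1.0, 1.0]
[0.19, -0.09, 0.02, 0.0, 0.0, 1.0, 1.0, 0.18, -0.11, 0.02, 0.0, 0.0, 1.0, 1.0, 0.17, -0.13, 0.02, 0.0, 0.0, 1.0, 1.0, 0.16, -0.14, 0.02, 0.0, 0.0, 1.0, 1.0]
```

>>> carry_out(deltas=[-0.08,0.2,0.0,0,0,1,1,-0.06,0.2,0.0,0,0,1,1,-0.04,0.21,0.0,0,0,1,1,-0.02,0.21,0.0,0,0,1,1,0,0.21,0.0,0,0,1,1,0.02,0.21,0.0,0,0,1,1,0.05,0.21,0,0,0,1,1,0.07,0.2,0,0,0,1,1])

```text
t: 1.0
eef_pos: [0.3504, 0.4663, 0.2337]
tool_rot: [3.099, 0.496, -0.007]
contact_force: [-0.0, -0.7, -1.2]
finger_gap: 0.356
```

>>> carry_out(deltas=[0.09,0.19,0.0,0,0,1,1,0.1,0.18,0.0,0,0,1,1,0.12,0.17,0.0,0,0,1,1,0.14,0.16,0.0,0,0,1,1,0.15,0.15,0.0,0,0,1,1,0.17,0.13,0.0,0,0,1,1,0.18,0.11,0,0,0,1,1,0.19,0.09,0,0,0,1,1])

```text
t: 1.8
eef_pos: [0.4416, 0.3598, 0.2322]
tool_rot: [3.03, -0.801, -0.008]
contact_force: [0.2, 0.5, 0.2]
finger_gap: 0.003
```

>>> carry_out(deltas=[0.2,0.07,0.0,0,0,1,1,0.2,0.05,0.0,0,0,1,1,0.21,0.03,0.0,0,0,1,1,0.21,0.01,0.0,0,0,1,1,0.21,-0.01,0.0,0,0,1,1,0.21,-0.03,0.0,0,0,1,1,0.21,-0.05,0,0,0,1,1,0.2,-0.07,0,0,0,1,1])

```text
t: 2.6
eef_pos: [0.5297, 0.2502, 0.2306]
tool_rot: [2.442, -1.958, -0.006]
contact_force: [0.1, 0.2, 0.2]
finger_gap: 0.005
```

```bash
python3 - <<'E'
from h import *
s=arm.get_state();p=s['eef_pos'];w=yaw(s);print(np.degrees(w),np.degrees(s['joints'][5]))
T=np.array([.585,.226,.225]);v=np.radians(-94.3);N=5
R=plan(s,[(*(p+(T-p)*k/N),w+(v-w)*k/N) for k in range(1,N+1)])
print(R.ravel().tolist())
E
```

```text
-77.43061513488692 92.00464667321579
[0.09, -0.12, 0.01, 0.0, 0.0, 0.59, 1.0, 0.08, -0.13, 0.01, 0.0, 0.0, 0.59, 1.0, 0.07, -0.13, 0.01, 0.0, 0.0, 0.59, 1.0, 0.07, -0.14, 0.01, 0.0, 0.0, 0.59, 1.0, 0.06, -0.14, 0.01, 0.0, 0.0, 0.59, 1.0]
```

>>> carry_out(deltas=[0.09,-0.12,0,0,0,0.6,1,0.08,-0.13,0,0,0,0.6,1,0.07,-0.13,0,0,0,0.6,1,0.07,-0.14,0,0,0,0.6,1,0.06,-0.14,0,0,0,0.6,1,0,0,0,0,0,0,1])

```text
t: 3.2
eef_pos: [0.5877, 0.2217, 0.2286]
tool_rot: [2.1, -2.317, -0.005]
contact_force: [-0.5, 0.2, 0.7]
finger_gap: 0.003
```

```bash
python3 - <<'E'
from h import *
s=arm.get_state();print(np.degrees(yaw(s)),s['eef_pos'])
R=plan(s,[(.585,.226,.2,np.radians(-94.3))]);print(R)
c=cam('scene');u=proj(c,[[.548,.2215,.083],s['eef_pos']]);print(u)
im=c['image'];cv2.imwrite('pics/s2.png',cv2.resize(im[120:340,240:500],None,fx=2.7,fy=2.7))
E
```

```text
-95.6133001129325 [0.58773177 0.22166695 0.22857652]
[[-0.05  0.04  0.36  0.    0.   -0.23  1.  ]]
[[393.74049187 200.92130131]
 [415.22272001 160.60949906]]
```

View pics/s2.png

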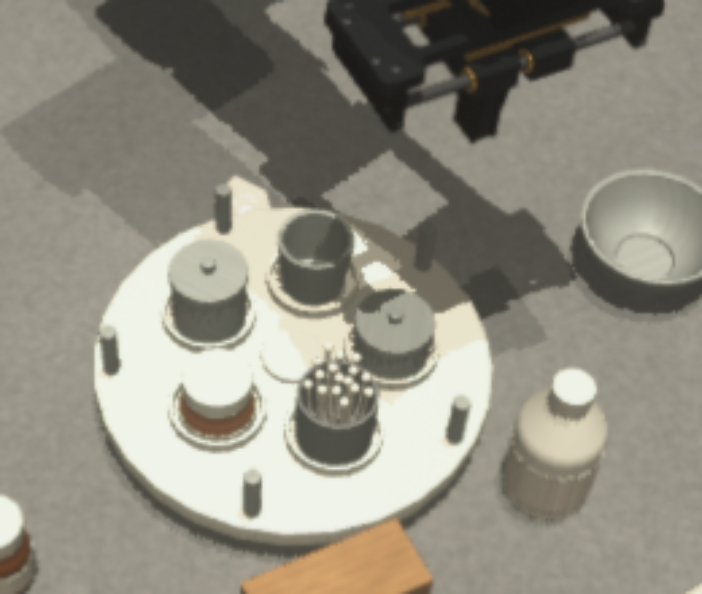

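Peg4 (crop (427,225)) sits a few mm further +y than the fit said, which agrees better with the disc-contour centre (0.577,0.102), so I'll use that. The fingers are clear above the gap between peg4 and the next ring, so I'll descend.

>>> carry_out(deltas=[-0.06,0,0.2,0,0,0,1,-0.05,0,0.25,0,0,0,1,0,0,0.25,0,0,0,1,0,0,0.25,0,0,0,1,0,0,0.25,0,0,0,1,0,0,0.25,0,0,0,1,0,0,0.25,0,0,0,1,0,0,0.15,0,0,0,1])

```text
t: 4.05
eef_pos: [0.5802, 0.2339, 0.0781]
tool_rot: [2.118, -2.3, -0.009]
contact_force: [0.2, 0.7, 0.2]
finger_gap: 0.002
```

```bash
cat >> h.py <<'E'
CC=np.array([.577,.102])
def arc(deg,n,r=.129,z=.078):
    s=arm.get_state();d=s['eef_pos'][:2]-CC;f0=np.arctan2(d[1],d[0])%(2*np.pi)
    print('phi',np.degrees(f0),'r',np.hypot(*d),'z',s['eef_pos'][2],'yaw',np.degrees(yaw(s)),'j6',s['joints'][5],s['contact_force'])
    r0=np.hypot(*d);pts=[]
    w=yaw(s)
    for k in range(1,n+1):
        f=f0+np.radians(deg)*k; rr=r0+(r-r0)*min(1,k/4); zz=s['eef_pos'][2]+(z-s['eef_pos'][2])*min(1,k/4)
        e=((f-np.pi-w+np.pi)%(2*np.pi)-np.pi) if k==1 else np.radians(deg)
        w=w+e if k>1 else w+np.clip(e,-.1,.1)
        pts.append((CC[0]+rr*np.cos(f),CC[1]+rr*np.sin(f),zz,w))
    print(plan(s,pts).ravel().tolist())
E
python3 -c "
from h import *
arc(3,8)"
```

```text
phi 88.62150701253852 r 0.1319618637161137 z 0.07812253938002059 yaw -94.71437847263954 j6 1.8611288811391515 [0.15054575 0.68848353 0.19687287]
[0.02, 0.09, 0.0, 0.0, 0.0, -1.0, 1.0, 0.01, 0.09, 0.0, 0.0, 0.0, -0.52, 1.0, 0.01, 0.08, 0.0, 0.0, 0.0, -0.52, 1.0, 0.01, 0.08, 0.0, 0.0, 0.0, -0.52, 1.0, 0.0, 0.08, -0.0, 0.0, 0.0, -0.52, 1.0, 0.0, 0.08, -0.0, 0.0, 0.0, -0.52, 1.0, 0.0, 0.08, -0.0, 0.0, 0.0, -0.52, 1.0, 0.0, 0.08, -0.0, 0.0, 0.0, -0.52, 1.0]
```

>>> carry_out(deltas=[0.02,0.09,0,0,0,-1,1,0.01,0.09,0,0,0,-0.5,1,0.01,0.08,0,0,0,-0.5,1,0.01,0.08,0,0,0,-0.5,1,0,0.08,0,0,0,-0.5,1,0,0.08,0,0,0,-0.5,1,0,0.08,0,0,0,-0.5,1,0,0.08,0,0,0,-0.5,1])

```text
t: 4.85
eef_pos: [0.5288, 0.2258, 0.079]
tool_rot: [2.611, -1.738, -0.004]
contact_force: [1.7, 1.4, -1.1]
finger_gap: 0.003
```

```bash
python3 -c "
from h import *
arc(4,8)
c=cam('top');im=c['image'];cv2.imwrite('pics/t3.png',cv2.resize(im[170:360,180:420],None,fx=3,fy=3))"
```

```text
phi 111.26934974223741 r 0.13285776548864967 z 0.07899893915247616 yaw -67.2881865141734 j6 1.385865954519823 [ 1.68483123  1.40738692 -1.13064111]
[0.01, 0.12, 0.0, 0.0, 0.0, -0.45, 1.0, 0.02, 0.11, 0.0, 0.0, 0.0, -0.7, 1.0, 0.02, 0.11, 0.0, 0.0, 0.0, -0.7, 1.0, 0.02, 0.11, 0.0, 0.0, 0.0, -0.7, 1.0, 0.0, 0.11, -0.0, 0.0, 0.0, -0.7, 1.0, 0.0, 0.11, -0.0, 0.0, 0.0, -0.7, 1.0, 0.0, 0.11, -0.0, 0.0, 0.0, -0.7, 1.0, 0.0, 0.11, -0.0, 0.0, 0.0, -0.7, 1.0]
```

View pics/t3.png

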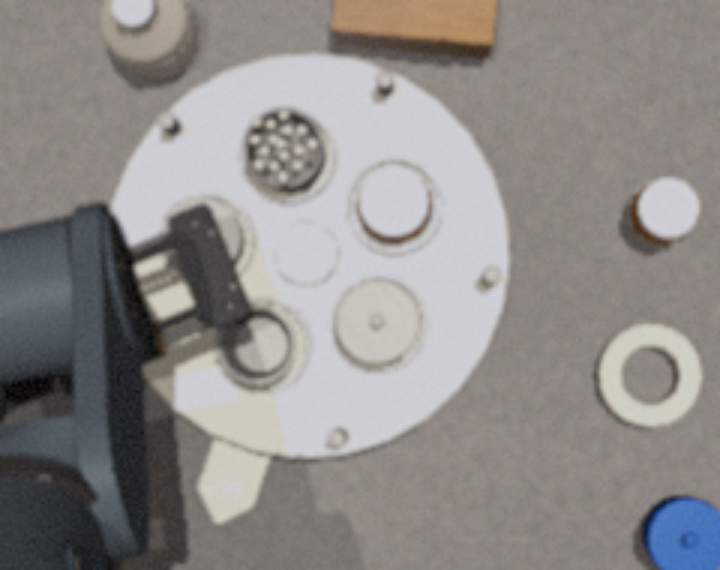

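The disc is turning: swabs have moved to crop (287,150) and the pots stand clear of the fingers. I'll continue along the arc.

>>> carry_out(deltas=[0.02,0.12,0,0,0,-0.5,1,0.02,0.12,0,0,0,-0.75,1,0.02,0.12,0,0,0,-0.75,1,0.02,0.12,0,0,0,-0.75,1,0.01,0.12,0,0,0,-0.75,1,0.01,0.12,0,0,0,-0.75,1,0.01,0.12,0,0,0,-0.75,1,0.01,0.12,0,0,0,-0.75,1])

```text
t: 5.7
eef_pos: [0.4751, 0.1765, 0.0826]
tool_rot: [-3.006, 0.89, -0.009]
contact_force: [0.5, 1.8, -0.5]
finger_gap: 0.01
```

```bash
python3 -c "
from h import *
arc(4,8)"
```

```text
phi 143.83582797705466 r 0.12626282476988623 z 0.08257854373003547 yaw -32.96404583304527 j6 0.7038608402132672 [ 0.51587875  1.75149879 -0.53725079]
[-0.01, 0.11, 0.01, 0.0, 0.0, -0.14, 1.0, -0.0, 0.11, 0.01, 0.0, 0.0, -0.7, 1.0, -0.0, 0.11, 0.01, 0.0, 0.0, -0.7, 1.0, -0.0, 0.11, 0.01, 0.0, 0.0, -0.7, 1.0, 0.0, 0.11, -0.0, 0.0, 0.0, -0.7, 1.0, 0.0, 0.11, -0.0, 0.0, 0.0, -0.7, 1.0, 0.0, 0.11, -0.0, 0.0, 0.0, -0.7, 1.0, 0.0, 0.11, -0.0, 0.0, 0.0, -0.7, 1.0]
```

>>> carry_out(deltas=[-0.01,0.12,0.02,0,0,-0.3,1,0,0.12,0.02,0,0,-0.7,1,0,0.12,0.02,0,0,-0.75,1,0,0.12,0.01,0,0,-0.75,1,0,0.12,0.01,0,0,-0.75,1,0.01,0.12,0.01,0,0,-0.75,1,0.01,0.12,0.01,0,0,-0.75,1,0.01,0.12,0.01,0,0,-0.75,1])

```text
t: 6.5
eef_pos: [0.4525, 0.1073, 0.0769]
tool_rot: [-3.133, 0.004, -0.027]
contact_force: [-0.4, 1.1, 0.6]
finger_gap: 0.005
```

```bash
python3 -c "
from h import *
arc(4,8)"
```

```text
phi 177.55845512161847 r 0.12459016034860303 z 0.07687880876784398 yaw -0.16830212657276553 j6 -0.025990562901982532 [-0.37404072  1.12904164  0.60216033]
[-0.01, 0.11, -0.0, 0.0, 0.0, -0.3, 1.0, -0.01, 0.11, -0.0, 0.0, 0.0, -0.7, 1.0, -0.01, 0.11, -0.0, 0.0, 0.0, -0.7, 1.0, -0.01, 0.11, -0.0, 0.0, 0.0, -0.7, 1.0, 0.0, 0.11, -0.0, 0.0, 0.0, -0.7, 1.0, 0.0, 0.11, -0.0, 0.0, 0.0, -0.7, 1.0, 0.0, 0.11, -0.0, 0.0, 0.0, -0.7, 1.0, 0.0, 0.11, -0.0, 0.0, 0.0, -0.7, 1.0]
```

>>> carry_out(deltas=[-0.02,0.12,0,0,0,-0.3,1,-0.02,0.12,0,0,0,-0.7,1,-0.01,0.12,0,0,0,-0.75,1,-0.01,0.12,0,0,0,-0.75,1,0,0.12,0,0,0,-0.75,1,0,0.12,0,0,0,-0.75,1,0,0.12,0,0,0,-0.75,1,0,0.12,0,0,0,-0.75,1])

```text
t: 7.3
eef_pos: [0.4692, 0.0341, 0.0791]
tool_rot: [-3.012, -0.879, -0.047]
contact_force: [0.7, 1.7, -1.4]
finger_gap: 0.004
```

```bash
python3 -c "
from h import *
arc(4,8)
c=cam('top');im=c['image'];cv2.imwrite('pics/t4.png',cv2.resize(im[170:360,180:420],None,fx=3,fy=3))"
```

```text
phi 212.22370106830172 r 0.12739442208865265 z 0.0791382739541348 yaw 32.54591334994823 j6 -0.7719295431096694 [ 0.67262725  1.69236843 -1.37463446]
[-0.0, 0.11, 0.0, 0.0, 0.0, -0.64, 1.0, -0.0, 0.11, 0.0, 0.0, 0.0, -0.7, 1.0, -0.0, 0.11, 0.0, 0.0, 0.0, -0.7, 1.0, -0.0, 0.11, 0.0, 0.0, 0.0, -0.7, 1.0, 0.0, 0.11, -0.0, 0.0, 0.0, -0.7, 1.0, 0.0, 0.11, -0.0, 0.0, 0.0, -0.7, 1.0, 0.0, 0.11, -0.0, 0.0, 0.0, -0.7, 1.0, 0.0, 0.11, -0.0, 0.0, 0.0, -0.7, 1.0]
```

View pics/t4.png

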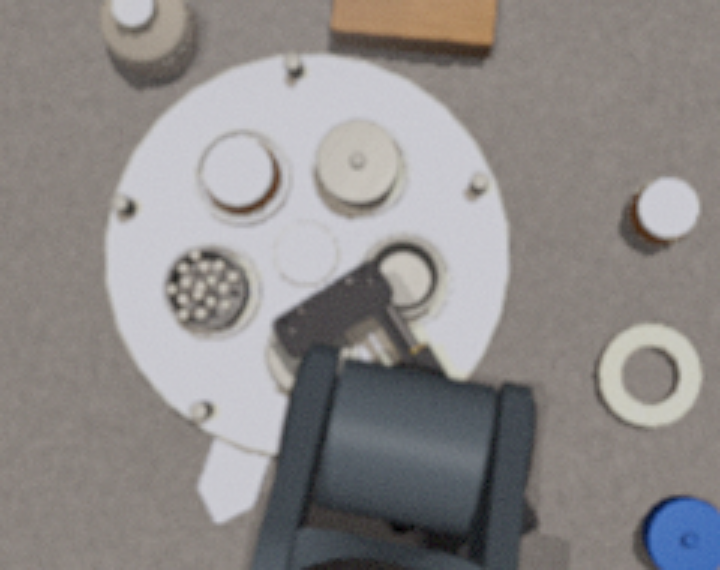

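Swab pot now at crop (212,290), about 112°, with roughly 49° to go and all pots standing. Continuing, slower at the end.

>>> carry_out(deltas=[0,0.12,0,0,0,-0.7,1,0,0.12,0,0,0,-0.7,1,0,0.12,0,0,0,-0.75,1,0,0.12,0,0,0,-0.75,1,0,0.12,0,0,0,-0.75,1,0,0.12,0,0,0,-0.75,1,0,0.11,0,0,0,-0.75,1,0,0.08,0,0,0,-0.5,1])

```text
t: 8.15
eef_pos: [0.5183, -0.0119, 0.0803]
tool_rot: [-2.636, -1.699, -0.039]
contact_force: [-1.1, 0.9, 0.6]
finger_gap: 0.002
```

```bash
python3 -c "
from h import *
arc(2,8)
c=cam('top');im=c['image'];cv2.imwrite('pics/t5.png',cv2.resize(im[180:360,190:400],None,fx=3.3,fy=3.3,interpolation=cv2.INTER_CUBIC))"
```

```text
phi 242.7446042177913 r 0.1281130437373241 z 0.08031772874906695 yaw 65.59873361177634 j6 -1.4241035653022074 [-1.06967554  0.85321388  0.63895541]
[-0.0, 0.06, 0.01, 0.0, 0.0, 0.15, 1.0, -0.0, 0.06, 0.01, 0.0, 0.0, -0.35, 1.0, -0.0, 0.06, 0.01, 0.0, 0.0, -0.35, 1.0, -0.0, 0.06, 0.01, 0.0, 0.0, -0.35, 1.0, 0.0, 0.06, -0.0, 0.0, 0.0, -0.35, 1.0, 0.0, 0.06, -0.0, 0.0, 0.0, -0.35, 1.0, 0.0, 0.06, -0.0, 0.0, 0.0, -0.35, 1.0, 0.0, 0.06, -0.0, 0.0, 0.0, -0.35, 1.0]
```

View pics/t5.png

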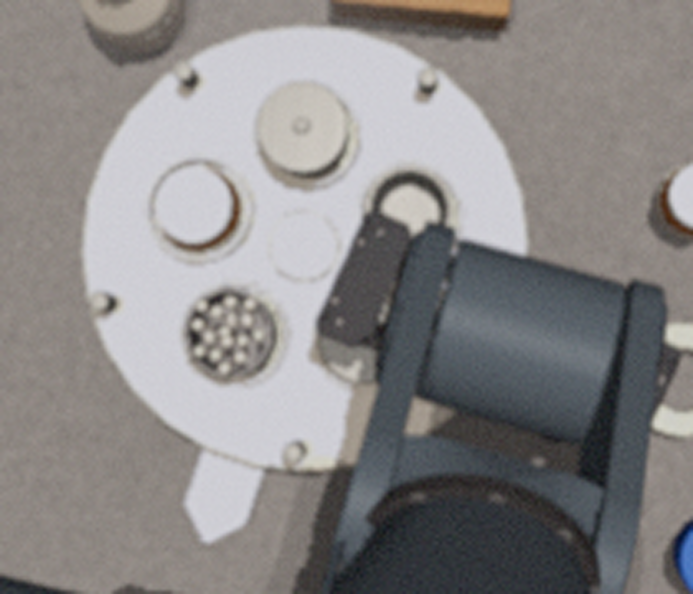

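Pegs in the crop at (429,77), (187,72), (103,299), (295,449); swab pot at (232,335); tongue tip still at (208,543). Computing what remains.

```bash
python3 -c "
from h import *
c=cam('top')
px=np.array([[429,77],[187,72],[103,299],[295,449]])/3.3+[190,180]
C,a,e=fit(c,px,-34);print(C,a,'swab',a+180,e)
W=ray(c,px,.083)[:,:2]
tip=ray(c,np.array([[208,543]])/3.3+[190,180],.012)[0,:2]
cor=ray(c,np.array([[185,502],[247,524],[205,455],[263,473]])/3.3+[190,180],.012)[:,:2];print('edges dir',np.degrees(np.arctan2(*(cor[:2]-cor[2:])[:,::-1].T)))
for q in(C,CC,(C+CC)/2):
  b=np.degrees(np.arctan2(*(W-q)[:,::-1].T))-[0,72,144,216];b=b%360;print('swab',b-180,((b-180)%360).mean(),'tongue',np.degrees(np.arctan2(*(tip-q)[::-1])))
"
```

```text
[0.57638491 0.09843745] -37.7576665351029 swab 142.24233346489711 0.0021352178869261107
edges dir [156.9931173  162.60353316]
swab [142.46360279 142.44051926 142.0825441  141.98254208] 142.24230205510906 tongue 160.99779801528499
swab [140.99761314 141.20982922 142.83315919 143.64561625] 142.17155445163888 tongue 162.05103044413025
swab [141.72552151 141.83147269 142.45286715 142.81590667] 142.2064420040071 tongue 161.52367527001303
```

>>> carry_out(deltas=[0,0.09,0.01,0,0,0,1,0,0.09,0.01,0,0,-0.5,1,0,0.09,0.01,0,0,-0.5,1,0,0.09,0,0,0,-0.5,1,0,0.08,0,0,0,-0.5,1,0,0.05,0,0,0,-0.3,1,0,0.03,0,0,0,-0.2,1])

```text
t: 8.95
eef_pos: [0.5558, -0.0233, 0.0784]
tool_rot: [-2.403, -2.01, -0.035]
contact_force: [-1.1, 0.1, 0.6]
finger_gap: 0.006
```

```bash
python3 -c "
from h import *
arc(1,3)
c=cam('top');im=c['image'];cv2.imwrite('pics/t6.png',cv2.resize(im[180:360,190:400],None,fx=3.3,fy=3.3,interpolation=cv2.INTER_CUBIC))"
```

```text
phi 260.3865048684261 r 0.1270450733979529 z 0.07839001699584339 yaw 79.81187377043709 j6 -1.673969236796173 [-1.05329095  0.087011    0.63881214]
[-0.01, 0.03, 0.0, 0.0, 0.0, -0.27, 1.0, -0.01, 0.03, 0.0, 0.0, 0.0, -0.17, 1.0, -0.01, 0.03, 0.0, 0.0, 0.0, -0.17, 1.0]
```

View pics/t6.png

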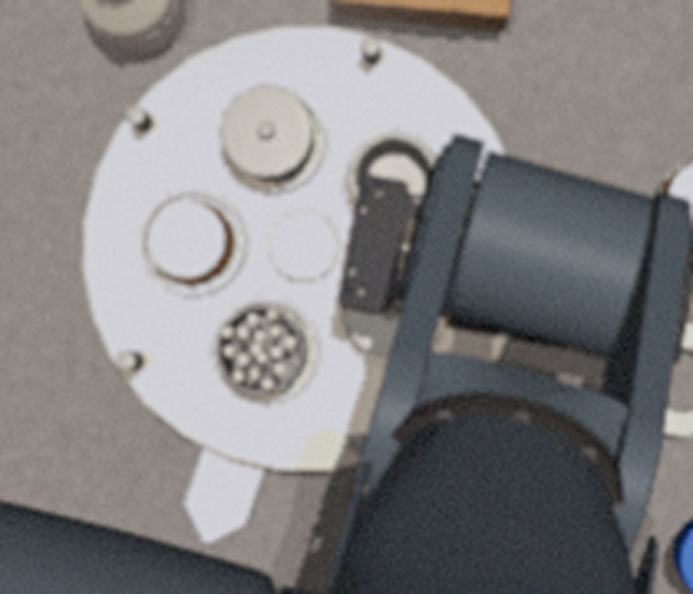

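Pegs at crop (372,46), (138,116), (131,357); swab pot at (265,350), nearly in line with the tongue.

```bash
python3 -c "
from h import *
c=cam('top')
px=np.array([[372,46],[138,116],[131,357]])/3.3+[190,180]
W=ray(c,px,.083)[:,:2]
for q in([.5764,.0984],[.5753,.0987],CC):
  b=np.degrees(np.arctan2(*(W-q)[:,::-1].T))-[0,72,144];print((b-180)%360,((b-180)%360).mean())
"
```

```text
[160.5753063  160.77888006 159.98492968] 160.44637201414966
[160.6133665  160.29269998 159.63535677] 160.1804744166865
[158.91873536 159.97373191 161.18088403] 160.02445043565066
```

>>> carry_out(deltas=[0,0.03,0,0,0,0,1,0,0,0,0,0,0,1,-0.03,-0.06,0,0,0,0,1,-0.03,-0.1,0,0,0,0,1,0,0,-0.3,0,0,0,1,0,0,-0.4,0,0,0,1,0,0,-0.5,0,0,0,1,0,0,-0.5,0,0,0,1])

```text
t: 9.85
eef_pos: [0.5351, -0.0286, 0.2117]
tool_rot: [-2.397, -1.996, -0.02]
contact_force: [0.3, -1.0, -0.4]
finger_gap: 0.002
```

>>> carry_out(deltas=[-0.5,0,-0.2,0,0,0,1,-0.5,0,0,0,0,0,1,-0.5,0,0,0,0,0,1,-0.5,0,0,0,0,0,1,-0.5,0,0,0,0,0,1,-0.5,0,0,0,0,0,1,0,0,0,0,0,0,1])

```text
t: 10.55
eef_pos: [0.4896, -0.273, 0.2304]
tool_rot: [-2.405, -2.01, -0.031]
contact_force: [0.9, -0.0, -0.5]
finger_gap: 0.008
```

```bash
python3 -c "
from h import *
c=cam('top');im=c['image'];cv2.imwrite('pics/t7.png',cv2.resize(im[180:360,190:400],None,fx=3.3,fy=3.3,interpolation=cv2.INTER_CUBIC))"
```

```text
(no output)
```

View pics/t7.png

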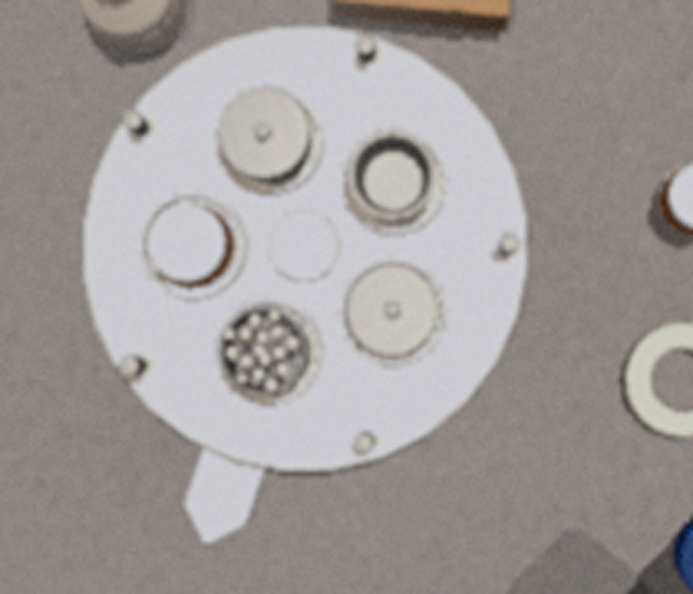

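All five pots stand in their rings. Pegs at (367,46), (136,119), (132,361), (364,439), (509,242); tip at (208,543). Final measurement:

```bash
python3 -c "
from h import *
c=cam('top')
px=np.array([[367,46],[136,119],[132,361],[364,439],[509,242]])/3.3+[190,180]
C,a,e=fit(c,px,-18)
tip=ray(c,np.array([[208,543]])/3.3+[190,180],.012)[0,:2]
cap=ray(c,np.array([[305,246]])/3.3+[190,180],.04)[0,:2]
# tongue centroid direction from white mask
ii=np.argwhere(c['image'].min(2)>150)[:,::-1];P=ray(c,ii,.012)[:,:2]
for q in(C,cap,CC):
  Q=P-q;d=np.hypot(*Q.T);an=np.degrees(np.arctan2(Q[:,1],Q[:,0]));s=(d>.155)&(d<.2)&(abs(an-161)<20)
  print(q,'tip',np.degrees(np.arctan2(*(tip-q)[::-1])),'centroid',np.degrees(np.arctan2(*Q[s].mean(0)[::-1])),s.sum())
print('swab',a+180,e)
b=cam('scene');cv2.imwrite('pics/s8.png',cv2.resize(b['image'][150:350,180:500],None,fx=2.4,fy=2.4))
"
```

```text
[0.57662499 0.09933691] tip 161.27116846886335 centroid 160.18122598600314 322
[0.57609697 0.09973284] tip 161.33183853552427 centroid 160.27976382169177 315
[0.577 0.102] tip 162.05103044413025 centroid 161.11123683329524 316
swab 161.51507061963608 0.0021396018298061037
```

View pics/s8.png

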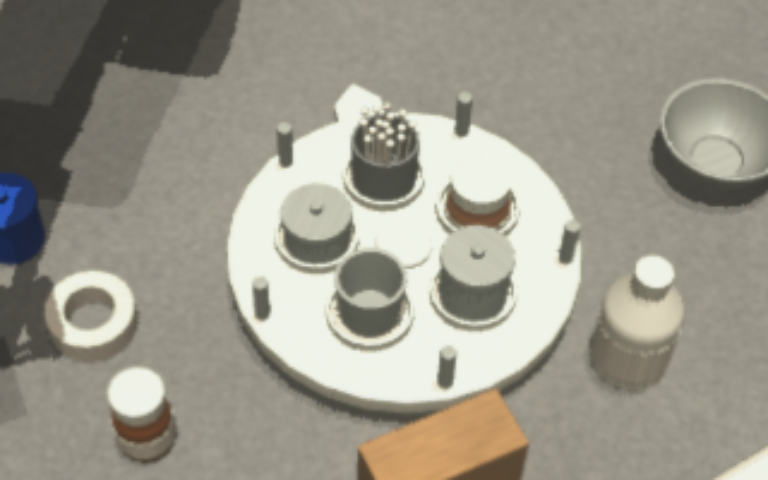

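Swab pot direction is 161.5°, against 160–162° for the tongue, so it is in line. It is at rest with the pots upright and the arm well clear. Handing in.

```bash
python3 -c "
from h import *
print(arm.job_done(),arm.get_state()['t'])"
```

```text
the job is handed in; nothing more can be done
the job is handed in; nothing more can be done
```

The swab pot now stands at the front, in line with the tongue, and the job is handed in at about 11 s of robot time. I pushed one peg anticlockwise round the front with the closed fingertips, about 170° in all, then backed off and lifted the arm clear.

- **Alignment:** in the top camera the swab pot lies at 161.5°. The tongue measures 161.3° by its tip and 160.2° by its centroid, so they agree to within about 1°.
- **Pots and bystanders:** in the last pictures all five pots stand upright in their rings. The bystanders in view looked unmoved by eye; I did not measure them.
- **Forces:** the contact forces reported after each move stayed around 2 N or less.
- **Disagreement:** estimates of the turning axis differed by about 3 mm between the peg fit and the disc outline. That shifts the tongue angle by about 1°. I judged the final alignment with the axis from the peg fit.

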